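Clear the china painter's bench into its trays

TASK

Sort the painting things into their trays: stand one screw-lid pigment jar upright in each bay of the two-bay jar tray, lay one square test tile flat and square on the runners in each bay of the tile rest, and lay the burnisher lengthwise in the middle of the long trough. Do not tip the jars over, and leave the corked gold pot and the grey eraser where they are.

Things in the scene. Friction and masses are not known exactly. Their poses are not given: they have to be found in the camera images.
- jar_a: Upright closed glass pigment jar, 46 mm across and 58 mm tall with a flat white screw lid of nearly the same width; the glass body can be gripped from the foot to 42 mm up. Origin: centre of the underside, z up. The two jars are interchangeable.
- jar_b: Upright closed glass pigment jar, 46 mm across and 52 mm tall with a flat white screw lid of nearly the same width; the glass body can be gripped from the foot to 42 mm up. Origin: centre of the underside, z up. The two jars are interchangeable.
- tile_a: Square flat glazed white test tile with colour strokes, 70 x 70 x 8 mm, lying flat; sides along its x and y axes, grip across two facing edges. Origin: centre of the underside, z up. The two tiles are interchangeable.
- tile_b: Square flat glazed white test tile with colour strokes, 70 x 70 x 8 mm, lying flat; sides along its x and y axes, grip across two facing edges. Origin: centre of the underside, z up. The two tiles are interchangeable.
- tool: Burnisher: a round wooden pen-like tool 149 mm long and about 13 mm thick, lying on the bench. Origin: underside at the middle of its length; its length is its y axis, z up. It can be gripped across its middle.
- jar_tray: Low plywood tray of 143 x 74 mm divided by one wall into two square bays, each 64 x 64 mm inside and lined with cork; floor 5 mm above the bench, walls 5 mm thick and 14 mm high. Bay centres at x = +34.5 and -34.5 mm, y = 0. Fixed. Origin: centre of the underside; z up, x along its long side.
- tile_rest: Plywood rest, 200 x 62 mm: two runners along x, 48 mm over their outer sides, tops 18 mm above the bench, and three cross stops (8 mm thick, 56 mm wide, tops 26 mm up). Two bays, 88 mm long, centred at x = 48 and -48 mm, y = 0; sides open for fingers closing along y. Fixed. Origin: centre of the underside; z up, x along its long side.
- tool_trough: Plywood trough of 188 x 88 mm with one undivided bay, 178 x 78 mm inside; floor 5 mm above the bench, walls 5 mm thick and 14 mm high. Fixed. Origin: centre of the underside; z up, x along its long side.
- gold_pot: Small white porcelain pot with a narrow cork, 42 mm across and 46 mm tall, standing on the bench; a bystander to be left where it is. Origin: centre of the underside, z up.
- grey_eraser: Dark grey block eraser, 20 x 44 x 15 mm, long along its y axis, lying on the bench; a bystander to be left where it is. Origin: centre of the underside, z up.

How it is judged:
By the outcome, as a careful person would: the job done as asked, in the order asked, and still so for the second after the job is handed in, with the robot touching nothing.
It also fails if it takes over 112 s, if anything falls off the work surface, if the arm or the gripper's body presses on something with over 40 N, if the wrist force passes 120 N, or if a joint passes its speed limit or range.

ROBOT

A 7-joint arm with a two-finger parallel gripper is mounted at the origin on a cart in front of the work surface, level with it; the furniture and walls round the work are solid. World frame = base frame: x ahead of the robot, y to its left, z up, the work surface at z = 0. Lengths are in mm, angles in rad, forces in N, time in s.
With the tool pointing down it reaches from about 400 to 875 mm from the base axis. Payload 4.4 kg.
Tool frame: the origin (TCP) lies at the very end of the fingers, on their centre line; the grasp point (between the pads) lies 19 mm behind it (ctrl.grasp_offset is the distance from the TCP to the grasp point, in mm); z points along the fingers, y is the line along which they close (so a half turn about z gives the same grasp; the last joint's range is limited). The gripper opens to 85 mm and grips with 20 to 120 N. Pads are 22 mm wide; open, the fingers measure 114 mm over their backs; the gripper's body (76 mm by 85 mm) begins 54 mm behind the grasp point. The pads swing forward as they close: fully open they stand 13 mm farther back than shut.
Start: joints at [1.039, 0.628, 0.038, 1.517, -0.027, 0.996, -0.02], TCP at [291.968, -580.752, 231.313] pointing down, gripper open.
Joint ranges: [-3.06, 3.06], [-0.37, 2.12], [-1.25, 1.32], [0.18, 2.47], [-1.1, 4.24], [0.23, 1.98], [-2.94, 2.94]. Speed limits (rad/s): [2.57, 2.57, 3.14, 3.14, 3.14, 3.14, 3.14].

INTERFACE

Orientations are given as [roll, pitch, yaw] about the fixed x, y, z axes, in that order (R = Rz(yaw) Ry(pitch) Rx(roll)).
In Python, from cell import status, cams, ctrl gives the robot as it stands.
- The arm moves only by the tool move_arm, never from a script. Its argument "plan" is a list of rows, each a list of 3 entries, a list of its own where there are three numbers: the shift along the world's x, y, z in mm, then the turn, a rotation vector about the world's x, y, z in degrees, then the opening, from 0 (shut) to 1 (fully open). In form: [[[x, y, z], [wx, wy, wz], gripper], ...]. A call has 1 to 10 rows; each row shifts and turns the commanded pose from where the row before left it; what a row does not reach is not made up. A row lasts 1/8 s, in which the tool goes at most 62.5 mm and 10.7 degrees, less where a joint would pass 70% of its speed; a pose out of reach is approached as far as the arm can. A call with a gripper value outside its range is refused whole. The fingers move at their own pace and stop on an object; the grip force is fixed at half the most. Time passes only in rows, so rows that do not move let the fingers close. It gives the time, the measured TCP pose, the force, the opening and the grip force at its end, in the units of the state.
- status.read_state(): the state, without advancing time (a new reading comes with each control period).
- cams.get_image(name): name is "scene" or "top" or "wrist"; returns the picture (480x640x3 uint8, blue, green, red); there is no depth.
- cams.camera_params(name): a dict with "K" (3x3 intrinsics, pixels), "k1" (the pictures are not rectified: a ray, as slopes to the right and down, at radius r is drawn at 1 + k1 r^2 times it, then the intrinsics apply), "pose" (4x4, takes a point from camera to world coordinates); the wrist camera has in their place "tool_from_camera" (4x4, takes a point from camera to tool coordinates, whose origin is the TCP and whose axes are the flange's). Camera axes: x right, y down, z forward; pixel columns grow to the right and rows downward; lengths in mm; the calibration is good to about 2 mm. A picture is of the moment at which its call begins: read the wrist's pose just before it. camera_params takes no time and is no camera call.
- ctrl.finish_job(): hands the job in; it is judged then, once.
The state is a dict: "clock": time; "qpos": joint angles; "qd": joint speeds; "tau": joint torques, N m; "eef_pos": TCP position; "tool_rot": TCP orientation; "force": force on the tool from outside, world axes, zero at the start; "torque": the same for the moment, N m; "width": finger opening in mm; "gripper_force": force on a finger pad.
Only numpy, scipy, OpenCV 4.12 (cv2) and the standard library are available. Lean on these libraries where they do the work, as an engineer would, in place of code of your own. Each camera call takes 0.05 s, during which the arm holds its last target. There are 200 camera calls.

## Working session

There is one attempt and no reset: what is moved stays moved. The work goes in short steps, Python scripts to look and compute and a tool call to move; the robot and the scene stay as the last step left them, time stands still between calls to the robot, and variables do not carry over. Pictures are saved under pics/ and viewed, at most 14 in all, crops included, and the job is handed in when it is done.

Besides the shell and the picture viewer there is one more tool, called after "Call:" as name(argument=value, ...) on one line, values as JSON. move_arm: Moves the arm, as the interface text tells. Its arguments: {"type":"object","properties":{"plan":{"type":"array","items":{"type":"array"}}},"required":["plan"]}

```bash
mkdir -p pics; ls; cat > h.py <<'E'
import numpy as np, cv2
from cell import status, cams, ctrl
from scipy.spatial.transform import Rotation as R
def grab(n,f=None):
    s=status.read_state(); im=cams.get_image(n)
    if f: cv2.imwrite('pics/'+f,im)
    return im,pose(n,s)
def pose(n,s):
    p=cams.camera_params(n)
    if n!='wrist': T=np.array(p['pose'])
    else:
        T=np.eye(4); T[:3,:3]=R.from_euler('xyz',s['tool_rot']).as_matrix(); T[:3,3]=s['eef_pos']; T=T@np.array(p['tool_from_camera'])
    return np.array(p['K']),p['k1'],T
def ray(P,uv,z):
    K,k1,T=P; uv=np.atleast_2d(uv).astype(float)
    d=np.c_[(uv[:,0]-K[0,2])/K[0,0],(uv[:,1]-K[1,2])/K[1,1]]; u=d.copy()
    for _ in range(20): u=d/(1+k1*(u**2).sum(1,keepdims=True))
    r=np.c_[u,np.ones(len(u))]@T[:3,:3].T; o=T[:3,3]
    return (o+r*((z-o[2])/r[:,2])[:,None])
def proj(P,X):
    K,k1,T=P; X=np.atleast_2d(X)
    c=(X-T[:3,3])@T[:3,:3]; u=c[:,:2]/c[:,2:]; u=u*(1+k1*(u**2).sum(1,keepdims=True))
    return u*[K[0,0],K[1,1]]+K[:2,2]
E
python3 - <<'E'
from h import *
print(status.read_state())
for n in ('top','scene','wrist'):
    im,P=grab(n,n+'0.png'); print(n,P)
E
```

```text
pics
{'clock': 0.0, 'qpos': array([ 1.03923312,  0.62938922,  0.03843879,  1.51835269, -0.02702525,
        0.99627472, -0.01999533]), 'qd': array([-0.00045036, -0.00034967,  0.00085183, -0.00067799, -0.00077397,
        0.00095473,  0.00031642]), 'tau': array([ 8.55784292e-04, -5.63401258e+01,  1.22627757e+00, -1.93448031e+01,
        1.09452812e-02,  1.03382368e-02, -1.60488327e-05]), 'eef_pos': array([ 291.67705999, -580.19612701,  230.36598213]), 'tool_rot': array([-3.13968638e+00,  3.94995181e-06,  4.65757044e-01]), 'force': array([-0.46907198,  0.1742499 , -0.54887163]), 'torque': array([-0.02102531, -0.02321064, -0.00875059]), 'gripper_force': 0.0, 'width': 85.54478129866048}
top (array([[491.3775926 ,   0.        , 314.36212988],
       [  0.        , 491.3775926 , 238.13083241],
       [  0.        ,   0.        ,   1.        ]]), 0.011849285513317315, array([[ 1.76403013e-02, -9.87900268e-01,  1.54084003e-01,
         3.28363889e+02],
       [-9.99663645e-01, -1.44962209e-02,  2.15048108e-02,
         4.00087410e+01],
       [-1.90109726e-02, -1.54411528e-01, -9.87823700e-0
[... 466 characters left out ...]
],
       [-2.25756530e-02, -8.98063387e-01, -4.39286346e-01,
         5.85056639e+02],
       [ 0.00000000e+00,  0.00000000e+00,  0.00000000e+00,
         1.00000000e+00]]))
wrist (array([[383.56725584,   0.        , 316.39717867],
       [  0.        , 383.56725584, 240.81535788],
       [  0.        ,   0.        ,   1.        ]]), -0.03574085280180414, array([[ 4.48944990e-01, -8.48189209e-01, -2.81111120e-01,
         3.62961861e+02],
       [-8.93558259e-01, -4.26651498e-01, -1.39721644e-01,
        -5.43238803e+02],
       [-1.42608982e-03,  3.13916495e-01, -9.49449525e-01,
         3.73536828e+02],
       [ 0.00000000e+00,  0.00000000e+00,  0.00000000e+00,
         1.00000000e+00]]))
```

View pics/top0.png

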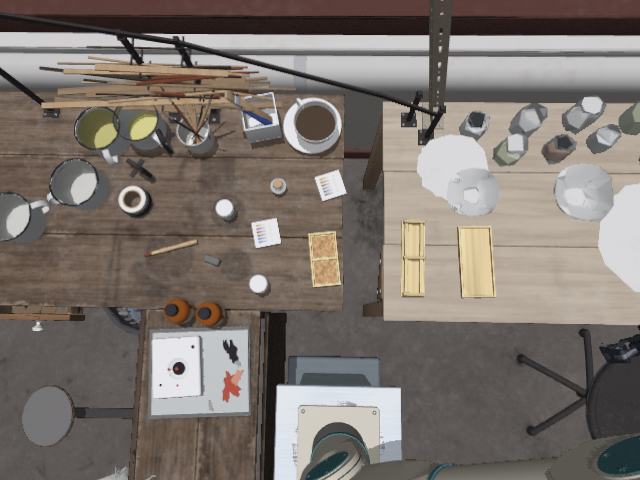

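View pics/scene0.png

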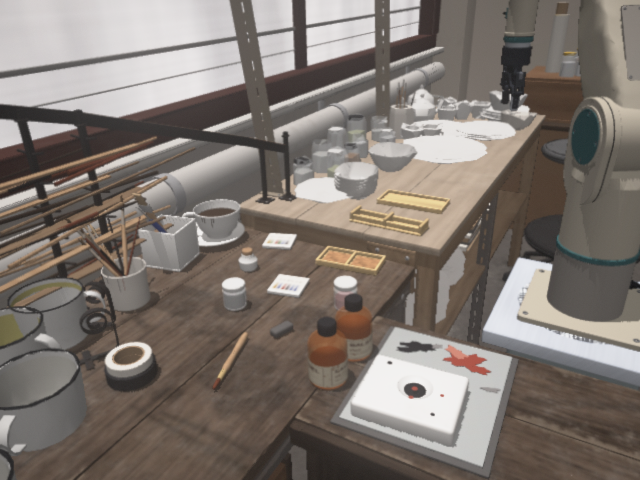

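The top view shows the jars at (225,210) and (258,285), the gold pot at (278,186) and the tiles at (330,185) and (266,233). The burnisher is at (172,247), the eraser at (212,260), the jar tray at (324,259), the tile rest at (413,258) and the trough at (477,262). The scene view shows the same layout, plus a rail behind the bench and two bottles in front.

```bash
python3 - <<'E'
from h import *
im=cv2.imread('pics/top0.png'); P=pose('top',None)
hsv=cv2.cvtColor(im,cv2.COLOR_BGR2HSV)
white=((hsv[...,2]>150)&(hsv[...,1]<50)).astype(np.uint8)
wood=((hsv[...,2]>140)&(hsv[...,1]>85)).astype(np.uint8)
tool=((hsv[...,2]>110)&(hsv[...,1]>100)).astype(np.uint8)
eras=((hsv[...,2]<150)&(hsv[...,1]<40)).astype(np.uint8)
def blob(m,c,r,z,name):
    n,l,st,ce=cv2.connectedComponentsWithStats(m)
    roi=l[c[1]-r:c[1]+r,c[0]-r:c[0]+r]; ids=np.bincount(roi[roi>0]) if (roi>0).any() else None
    if ids is None: print(name,'none');return
    k=ids.argmax(); ys,xs=np.where(l==k); W=ray(P,np.c_[xs,ys],z)[:,:2].astype(np.float32)
    c0,wh,a=cv2.minAreaRect(W); print(name,'n',len(xs),'cent',W.mean(0).round(0),'rect',np.round(c0),np.round(wh),round(a,1))
blob(white,(225,207),6,55,'jar1');blob(white,(258,283),6,55,'jar2');blob(white,(278,186),6,30,'pot')
blob(white,(330,185),8,8,'tile1');blob(white,(266,233),8,8,'tile2')
blob(tool,(172,247),10,8,'tool');blob(eras,(212,260),4,12,'eraser')
blob(wood,(324,259),20,14,'jtray');blob(wood,(413,258),15,20,'rest');blob(wood,(477,262),18,14,'trough')
c=cv2.resize(im[160:310,130:330],(800,600),interpolation=cv2.INTER_CUBIC); cv2.imwrite('pics/c1.png',c)
c=cv2.resize(im[160:310,305:505],(800,600),interpolation=cv2.INTER_CUBIC); cv2.imwrite('pics/c2.png',c)
print('bottles', ray(P,[(178,310),(208,312)],70).round(), 'rail ends', ray(P,[(425,125),(440,110)],200).round(), 'edges', ray(P,[(345,200),(383,200)],0).round())
E
```

```text
jar1 n 236 cent [601. 305.] rect [601. 305.] [46. 42.] 2.5
jar2 n 262 cent [405. 210.] rect [405. 209.] [43. 46.] 0.9
pot n 113 cent [667. 168.] rect [669. 168.] [41. 40.] 45.5
tile1 n 650 cent [678.  28.] rect [679.  28.] [72. 70.] 18.4
tile2 n 675 cent [544. 199.] rect [545. 200.] [72. 71.] 11.6
tool none
eraser n 128 cent [469. 341.] rect [469. 341.] [46. 21.] 71.1
jtray n 516 cent [442.  38.] rect [443.  38.] [63. 61.] 3.3
rest n 9 cent [ 509. -208.] rect [ 509. -208.] [ 0. 21.] 89.1
trough n 8 cent [ 457. -396.] rect [ 456. -397.] [ 3. 13.] 87.8
bottles [[334. 405.  70.]
 [331. 329.  70.]] rail ends [[ 774. -191.  200.]
 [ 811. -227.  200.]] edges [[ 638.  -13.    0.]
 [ 640. -116.    0.]]
```

View pics/c2.png

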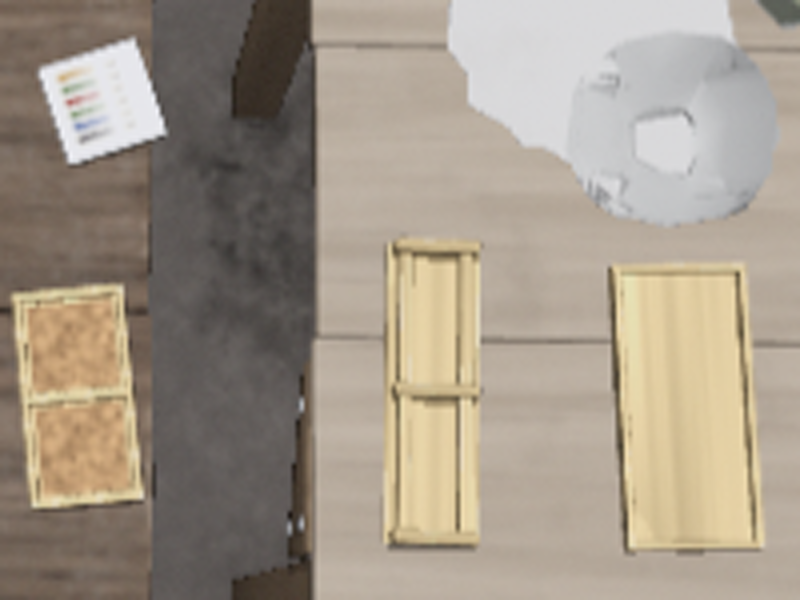

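The crop shows the corners of the jar tray, tile rest and trough clearly; I will read them from here.

```bash
python3 - <<'E'
from h import *
P=pose('top',None)
q=lambda L,z: ray(P,np.array(L)/4+[305,160]-0.375,z)[:,:2]
def box(n,L,z):
    W=q(L,z); a=(W[3]-W[0]+W[2]-W[1])/2
    print(n,W.mean(0).round(1),'len',np.linalg.norm(a).round(),'wid',np.linalg.norm(W[1]-W[0]).round(),'long dir deg',np.degrees(np.arctan2(a[1],a[0])).round(1))
box('jtray',[(12,292),(123,285),(143,498),(32,508)],14)
box('trough',[(608,265),(745,263),(765,549),(627,551)],14)
box('rest',[(393,240),(482,240),(477,547),(388,547)],26)
im=cv2.imread('pics/top0.png'); hsv=cv2.cvtColor(im,cv2.COLOR_BGR2HSV)
m=cv2.inRange(hsv[235:262,140:204],(5,90,100),(30,255,255)); n,l,st,ce=cv2.connectedComponentsWithStats(m)
k=1+st[1:,4].argmax(); ys,xs=np.where(l==k)
W=ray(P,np.c_[xs+140,ys+235],7)[:,:2].astype(np.float32); print('tool',cv2.minAreaRect(W),len(xs), W[W[:,1].argmin()],W[W[:,1].argmax()])
E
```

```text
jtray [476.3  41.8] len 143.0 wid 74.0 long dir deg -173.9
trough [ 475.6 -357.4] len 188.0 wid 90.0 long dir deg -178.0
rest [ 480.6 -191.5] len 202.0 wid 59.0 long dir deg 178.3
tool ((483.0398254394531, 513.425537109375), (6.711516857147217, 21.503002166748047), 10.43795108795166) 20 [481.68744 502.24396] [478.67102 523.5531 ]
```

Call:
move_arm(plan=[[[38, 36, 4], [0, 0, -10.3], 1], [[38, 36, 4], [0, 0, -10.3], 1], [[38, 36, 4], [0, 0, 0], 1], [[38, 36, 4], [0, 0, 0], 1], [[38, 36, 4], [0, 0, 0], 1], [[10, 59, 0], [0, 0, 0], 1], [[10, 59, 0], [0, 0, 0], 1], [[10, 59, 0], [0, 0, 0], 1], [[10, 59, 0], [0, 0, 0], 1], [[10, 59, 0], [0, 0, 0], 1]])

```text
clock: 1.4
eef_pos: [532.0, -103.8, 251.2]
tool_rot: [-3.142, -0.0, 0.106]
force: [0.8, 0.3, 0.1]
width: 85.4
gripper_force: 0.0
```

Call:
move_arm(plan=[[[10, 59, 0], [0, 0, 0], 1], [[10, 59, 0], [0, 0, 0], 1], [[10, 59, 0], [0, 0, 0], 1], [[10, 59, 0], [0, 0, 0], 1], [[10, 59, -10], [0, 0, 0], 1], [[10, 59, -20], [0, 0, 0], 1], [[8, 56, -20], [0, 0, 0], 1], [[0, 0, 0], [0, 0, 0], 1], [[0, 0, 0], [0, 0, 0], 1]])

```text
clock: 2.52
eef_pos: [599.7, 302.8, 201.0]
tool_rot: [3.14, 0.001, 0.106]
force: [0.5, -0.6, -0.4]
width: 85.5
gripper_force: 0.0
```

```bash
python3 - <<'E'
from h import *
s=status.read_state(); print(s['clock'],s['eef_pos'],s['tool_rot'],ctrl.grasp_offset)
im,P=grab('wrist','w1.png')
print(proj(P,[[601,305,55],[544,199,8],[469,341,15]]))
E
```

```text
2.525 [599.74283001 302.76779208 200.9692603 ] [3.13995069e+00 8.15931366e-04 1.06176855e-01] 18.700000000000003
[[314.69774073 219.74826172]
 [418.98050799 275.55454867]
 [264.46218547 334.19377095]]
```

View pics/w1.png

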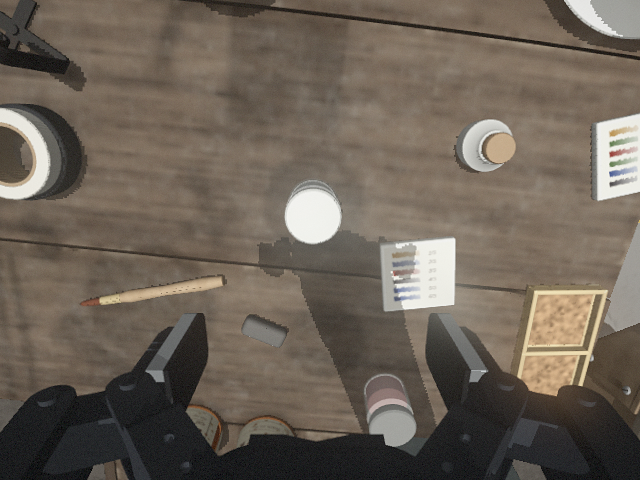

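The wrist view shows jar 1's lid at (313,216), tile 2 at (418,274), the burnisher from (80,303) to (226,282), the eraser at (265,330), jar 2 at (392,425) and the tray at right. All agree with the top view.

```bash
cat >> h.py <<'E'
def white_blob(im,P,c,z,smax=60,vmin=120,f=1):
    hsv=cv2.cvtColor(im,cv2.COLOR_BGR2HSV); m=((hsv[...,2]>vmin)&(hsv[...,1]<smax)).astype(np.uint8)
    m=cv2.morphologyEx(m,cv2.MORPH_CLOSE,np.ones((9,9),np.uint8))
    n,l,st,ce=cv2.connectedComponentsWithStats(m); k=l[int(c[1]),int(c[0])]
    cnt=max(cv2.findContours((l==k).astype(np.uint8),0,cv2.CHAIN_APPROX_NONE)[0],key=cv2.contourArea)[:,0]
    W=ray(P,cnt,z)[:,:2].astype(np.float32)
    return cnt,cv2.minAreaRect(W),cv2.minEnclosingCircle(W)
E
python3 - <<'E'
from h import *
im=cv2.imread('pics/w1.png'); s=status.read_state(); P=pose('wrist',s)
for z in (52,58): print(white_blob(im,P,(313,218),z,40,200)[1:])
print(white_blob(im,P,(440,265),8,60,150)[1:])
print('tool ends',ray(P,[(80,303),(226,282)],7).round(1))
print('tray corners', ray(P,[(526,285),(607,286)],14).round(1))
print('eraser', ray(P,[(265,330)],15).round(1))
E
```

```text
(((603.5094604492188, 305.9638366699219), (43.004024505615234, 43.44203567504883), 5.946219444274902), ((603.3546752929688, 305.78350830078125), 22.149578094482422))
(((605.0677490234375, 306.0780029296875), (42.12242126464844, 42.551395416259766), 5.946254730224609), ((604.916015625, 305.9013366699219), 21.695466995239258))
(((547.1472778320312, 187.73240661621094), (76.52291870117188, 96.48641204833984), 6.5445098876953125), ((546.6407470703125, 187.67428588867188), 56.90650177001953))
tool ends [[479.7 526.    7. ]
 [518.1 381.4   7. ]]
tray corners [[547.4  95.3  14. ]
 [554.2  14.6  14. ]]
eraser [[474.3 340.1  15. ]]
```

Call:
move_arm(plan=[[[3, 3, -40], [0, 0, 0], 1], [[0, 0, -50], [0, 0, 0], 1], [[0, 0, -50], [0, 0, 0], 1], [[0, 0, -30], [0, 0, 0], 1], [[0, 0, -17], [0, 0, 0], 1], [[0, 0, 0], [0, 0, 0], 1], [[0, 0, 0], [0, 0, 0], 0.4], [[0, 0, 0], [0, 0, 0], 0.2], [[0, 0, 0], [0, 0, 0], 0.2], [[0, 0, 0], [0, 0, 0], 0.2]])

```text
clock: 3.82
eef_pos: [604.0, 307.1, 16.4]
tool_rot: [-3.141, -0.003, 0.106]
force: [-0.3, -0.3, 5.6]
width: 44.3
gripper_force: 61.6
```

Call:
move_arm(plan=[[[0, 0, 0], [0, 0, 0], 0.2], [[0, 0, 0], [0, 0, 0], 0.2]])

```text
clock: 4.08
eef_pos: [604.1, 307.1, 16.4]
tool_rot: [-3.141, -0.003, 0.106]
force: [-0.8, -1.2, 6.6]
width: 43.6
gripper_force: 61.6
```

Call:
move_arm(plan=[[[0, 0, 40], [0, 0, 0], 0.2], [[0, 0, 55], [0, 0, 0], 0.2], [[-13, -40, 10], [0, 0, 0], 0.2], [[-20, -55, 0], [0, 0, 0], 0.2], [[-20, -55, 0], [0, 0, 0], 0.2], [[-20, -55, 0], [0, 0, 0], 0.2], [[-20, -55, 0], [0, 0, 0], 0.2], [[0, 0, 0], [0, 0, 0], 0.2], [[0, 0, 0], [0, 0, 0], 0.2]])

```text
clock: 5.2
eef_pos: [510.6, 47.2, 120.0]
tool_rot: [-3.141, -0.002, 0.106]
force: [1.1, 0.3, -1.0]
width: 44.2
gripper_force: 61.4
```

```bash
python3 - <<'E'
from h import *
s=status.read_state(); print(s['clock'],s['eef_pos'],s['tool_rot'])
im,P=grab('wrist','w2.png')
c=np.array([476.3,41.8]);x=np.array([.994,.106]);y=np.array([-.106,.994])
for a in(1,-1):
  for b in (1,-1): print(proj(P,np.r_[c+a*71.5*x+b*37*y,14]).round())
E
```

```text
5.2 [510.62260921  47.21893561 120.03658568] [-3.14091218e+00 -1.73368031e-03  1.06030423e-01]
[[264. 184.]]
[[377. 184.]]
[[272. 369.]]
[[368. 369.]]
```

View pics/w2.png

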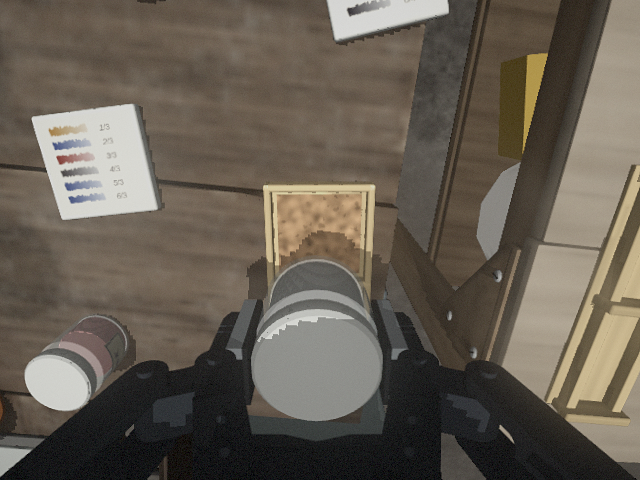

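The held jar is above the far bay, and the tray's far corners at (264,185) and (376,185) fall where predicted. I lower it.

Call:
move_arm(plan=[[[0, -1.5, -40], [0, 0, 0], 0.2], [[0, 0, -35], [0, 0, 0], 0.2], [[0, 0, -15], [0, 0, 0], 0.2], [[0, 0, -7], [0, 0, 0], 0.2], [[0, 0, 0], [0, 0, 0], 0.2]])

```text
clock: 5.88
eef_pos: [510.3, 45.7, 22.8]
tool_rot: [-3.141, -0.001, 0.107]
force: [-0.7, 0.5, -0.1]
width: 43.8
gripper_force: 61.4
```

Call:
move_arm(plan=[[[0, 0, -1.5], [0, 0, 0], 0.2], [[0, 0, 0], [0, 0, 0], 0.35], [[0, 0, 0], [0, 0, 0], 0.6], [[0, 0, 0], [0, 0, 0], 1], [[0, 0, 0], [0, 0, 0], 1], [[0, 0, 40], [0, 0, 0], 1], [[0, 0, 60], [0, 0, 0], 1], [[-25, 40, 40], [0, 0, 0], 1], [[-40, 40, 20], [0, 0, 0], 1], [[-40, 50, 10], [0, 0, 0], 1]])

```text
clock: 7.12
eef_pos: [405.8, 174.3, 192.0]
tool_rot: [-3.141, -0.003, 0.104]
force: [0.6, 1.0, 0.5]
width: 85.9
gripper_force: 0.0
```

Call:
move_arm(plan=[[[0, 33, 0], [0, 0, 0], 1], [[0, 0, 0], [0, 0, 0], 1], [[0, 0, 0], [0, 0, 0], 1]])

```text
clock: 7.5
eef_pos: [406.2, 205.6, 190.5]
tool_rot: [3.141, 0.0, 0.106]
force: [0.5, -0.4, -0.8]
width: 85.1
gripper_force: 0.0
```

```bash
python3 - <<'E'
from h import *
s=status.read_state(); print(s['clock'],s['eef_pos'],s['tool_rot'])
im,P=grab('wrist','w3.png')
p=proj(P,[[405,209,55],[544,199,8],[511,46,60]]); print(p)
for z in (52,58): print(white_blob(im,P,p[0],z,40,180)[1:])
print(white_blob(im,P,p[2],61,40,180)[1:])
E
```

```text
7.5 [406.24459742 205.61412866 190.5325214 ] [3.14080416e+00 3.78386887e-04 1.05761036e-01]
[[312.96220518 226.47467839]
 [344.95313891  37.81773094]
 [565.34637458 104.98807368]]
(((406.4701843261719, 211.35107421875), (41.735923767089844, 44.44842529296875), 30.189762115478516), ((405.5678405761719, 211.21214294433594), 23.751317977905273))
(((408.1549377441406, 211.43605041503906), (40.84654998779297, 43.50126266479492), 30.1897029876709), ((407.2717590332031, 211.30014038085938), 23.24523162841797))
(((508.81939697265625, 48.892601013183594), (42.85303497314453, 41.98237991333008), 70.30780029296875), ((509.47344970703125, 49.777278900146484), 22.78040885925293))
```

View pics/w3.png

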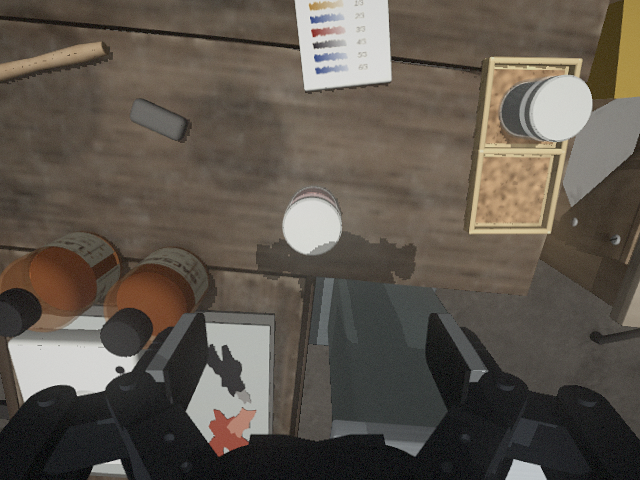

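Jar 1 stands in the far bay (lid at (560,108)), and jar 2's lid is at (312,225). I grasp it next.

Call:
move_arm(plan=[[[0, 5, -40], [0, 0, 0], 1], [[0, 0, -50], [0, 0, 0], 1], [[0, 0, -45], [0, 0, 0], 1], [[0, 0, -25], [0, 0, 0], 1], [[0, 0, -15], [0, 0, 0], 1], [[0, 0, 0], [0, 0, 0], 1], [[0, 0, 0], [0, 0, 0], 0.4], [[0, 0, 0], [0, 0, 0], 0.2], [[0, 0, 0], [0, 0, 0], 0.2], [[0, 0, 0], [0, 0, 0], 0.2]])

```text
clock: 8.8
eef_pos: [405.1, 211.4, 23.7]
tool_rot: [3.141, 0.009, 0.105]
force: [-0.4, -0.8, 6.0]
width: 43.5
gripper_force: 60.4
```

Call:
move_arm(plan=[[[0, 0, 0], [0, 0, 0], 0.2], [[0, 0, 0], [0, 0, 0], 0.2]])

```text
clock: 9.05
eef_pos: [405.1, 211.4, 23.7]
tool_rot: [3.141, 0.009, 0.105]
force: [-0.4, -1.0, 5.6]
width: 43.9
gripper_force: 60.4
```

```bash
python3 - <<'E'
from h import *
s=status.read_state(); print(s['qpos'].round(3),s['force'],s['tau'].round(1))
E
```

```text
[-0.628  0.751  0.13   2.188 -0.408  0.234 -1.599] [-0.38018819 -1.00622134  5.62604648] [ -0.3 -44.9   1.9  -4.8  -0.1  -0.2   0. ]
```

Call:
move_arm(plan=[[[0, 0, 30], [0, 0, 0], 0.2], [[0, 0, 50], [0, 0, 0], 0.2], [[10, -45, 10], [0, 0, 0], 0.2], [[10, -45, 0], [0, 0, 0], 0.2], [[10, -45, 0], [0, 0, 0], 0.2], [[10, -38, 0], [0, 0, 0], 0.2], [[0, 0, 0], [0, 0, 0], 0.2], [[0, 0, 0], [0, 0, 0], 0.2]])

```text
clock: 10.05
eef_pos: [444.3, 39.0, 113.0]
tool_rot: [3.141, 0.011, 0.106]
force: [-0.8, 0.5, -1.0]
width: 43.7
gripper_force: 61.4
```

```bash
python3 - <<'E'
from h import *
s=status.read_state(); print(s['clock'],s['eef_pos'],s['tool_rot'],s['qpos'].round(2))
im,P=grab('wrist','w4.png')
E
```

```text
10.05 [444.34940581  38.99024167 112.97509618] [3.14121967 0.01055275 0.10573644] [-0.31  0.56  0.22  2.17 -0.28  0.44 -1.33]
```

View pics/w4.png

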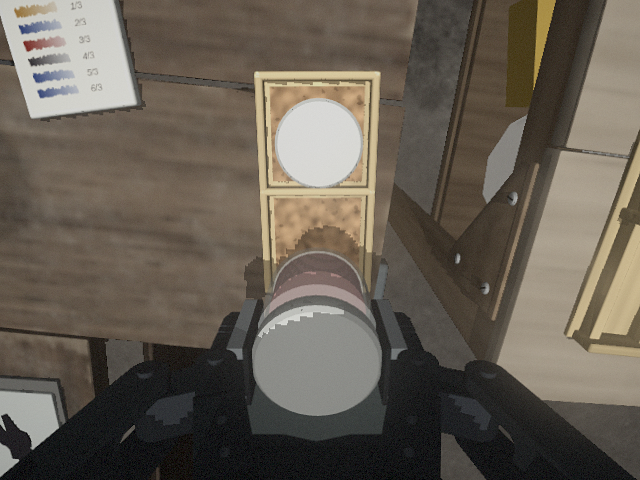

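Jar 2 is held upright over the near bay, and jar 1 is centred in the far one (lid at (319,143)). I lower it.

Call:
move_arm(plan=[[[0, 0, -40], [0, 0, 0], 0.2], [[0, 0, -25], [0, 0, 0], 0.2], [[0, 0, -12], [0, 0, 0], 0.2], [[0, 0, -6], [0, 0, 0], 0.2], [[0, 0, 0], [0, 0, 0], 0.2]])

```text
clock: 10.72
eef_pos: [444.5, 39.3, 29.7]
tool_rot: [3.141, 0.011, 0.107]
force: [-0.1, 0.8, -1.7]
width: 43.8
gripper_force: 61.4
```

Call:
move_arm(plan=[[[0, 0, -1], [0, 0, 0], 0.2], [[0, 0, 0], [0, 0, 0], 0.35], [[0, 0, 0], [0, 0, 0], 0.6], [[0, 0, 0], [0, 0, 0], 1], [[0, 0, 0], [0, 0, 0], 1], [[0, 0, 40], [0, 0, 0], 1], [[0, 0, 60], [0, 0, 0], 1], [[30, 45, 30], [0, 0, 5.5], 1], [[40, 45, 20], [0, 0, 0], 1], [[30, 45, 10], [0, 0, 0], 1]])

```text
clock: 11.98
eef_pos: [546.0, 174.5, 190.3]
tool_rot: [3.141, 0.007, 0.202]
force: [1.4, -0.3, -0.6]
width: 85.7
gripper_force: 0.0
```

Call:
move_arm(plan=[[[0, 25, 0], [0, 0, 0], 1], [[0, 0, 0], [0, 0, 0], 1], [[0, 0, 0], [0, 0, 0], 1]])

```text
clock: 12.35
eef_pos: [543.5, 196.3, 188.3]
tool_rot: [3.14, 0.012, 0.2]
force: [-0.5, -0.1, 0.2]
width: 85.4
gripper_force: 0.0
```

```bash
python3 - <<'E'
from h import *
s=status.read_state(); print(s['clock'],s['eef_pos'],np.degrees(s['tool_rot']))
im,P=grab('wrist','w5.png')
p=proj(P,[[546,198,8],[511,46,60],[445,39,60]]); print(p)
print(white_blob(im,P,p[0]+[15,0],8,40,140)[1:])
E
```

```text
12.35 [543.53188132 196.29115658 188.26017147] [179.88099319   0.66361867  11.48235243]
[[315.810301   205.82245876]
 [494.34143065 300.66338658]
 [474.95168386 369.81118831]]
(((543.4481811523438, 203.70594787597656), (70.13008880615234, 77.74433135986328), 12.267867088317871), ((544.4907836914062, 199.67587280273438), 48.264957427978516))
```

View pics/w5.png

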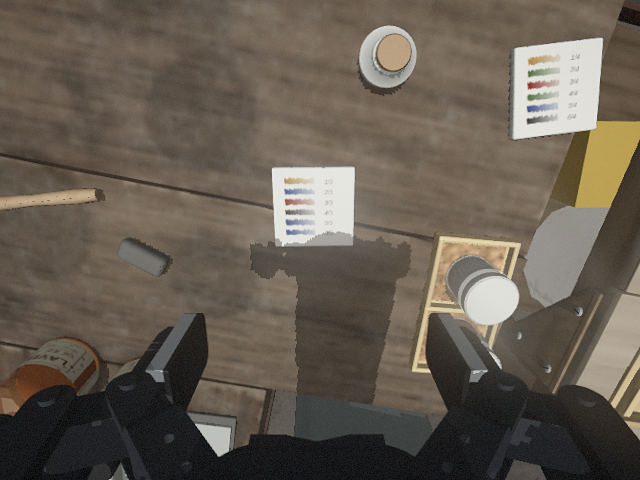

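Both jars stand in the tray. Tile 2's corners are at about (273,168), (354,167), (354,246) and (276,246).

```bash
python3 - <<'E'
from h import *
im=cv2.imread('pics/w5.png'); P=pose('wrist',status.read_state())
W=ray(P,[(272.5,167),(354.5,166.5),(354,246.5),(275.5,246.5)],8)[:,:2]
print(W.round(1),W.mean(0),np.linalg.norm(np.diff(W,axis=0),axis=1))
for i,j in((1,2),(0,3)): d=W[i]-W[j]; print(np.degrees(np.arctan2(d[1],d[0])))
d=W[0]-W[1]; print(np.degrees(np.arctan2(-d[0],d[1])))
P=pose('top',None)
E
```

```text
[[571.7 239.7]
 [585.6 172.6]
 [516.4 156.8]
 [502.5 225.6]] [544.03331893 198.6794061 ] [68.48061375 71.0138267  70.16960662]
12.872523303645538
11.509400525790024
11.740161236845006
```

Call:
move_arm(plan=[[[0.5, 2.5, -40], [0.1, -0.65, 0.5], 0.92], [[0, 0, -50], [0, 0, 0], 0.92], [[0, 0, -50], [0, 0, 0], 0.92], [[0, 0, -30], [0, 0, 0], 0.92], [[0, 0, -9], [0, 0, 0], 0.92], [[0, 0, -4], [0, 0, 0], 0.92], [[0, 0, 0], [0, 0, 0], 0.92]])

```text
clock: 13.28
eef_pos: [545.4, 200.3, 6.6]
tool_rot: [3.14, -0.003, 0.21]
force: [0.4, 0.2, -0.6]
width: 78.2
gripper_force: 0.0
```

Call:
move_arm(plan=[[[-1, -1.5, -3], [0, 0, 0], 0.92], [[0, 0, -3], [0, 0, 0], 0.92], [[0, 0, 0], [0, 0, 0], 0.92]])

```text
clock: 13.65
eef_pos: [543.4, 199.0, -0.5]
tool_rot: [3.14, -0.001, 0.211]
force: [-0.0, 1.2, 0.3]
width: 78.8
gripper_force: 0.0
```

No contact yet, as the open fingers stand farther back. I lower a little more and watch the force.

Call:
move_arm(plan=[[[0, 0, -3], [0, 0, 0], 0.92], [[0, 0, 0], [0, 0, 0], 0.92]])

```text
clock: 13.9
eef_pos: [543.3, 198.9, -3.8]
tool_rot: [3.14, -0.001, 0.211]
force: [0.0, 0.1, 0.2]
width: 78.7
gripper_force: 0.0
```

Call:
move_arm(plan=[[[0, 0, -2], [0, 0, 0], 0.92], [[0, 0, 0], [0, 0, 0], 0.92]])

```text
clock: 14.15
eef_pos: [543.4, 198.9, -5.7]
tool_rot: [3.14, -0.001, 0.211]
force: [-0.6, -0.3, 0.0]
width: 78.3
gripper_force: 0.0
```

Call:
move_arm(plan=[[[0, 0, 0], [0, 0, 0], 0.75], [[0, 0, 0], [0, 0, 0], 0.7], [[0, 0, 0], [0, 0, 0], 0.7], [[0, 0, 0], [0, 0, 0], 0.7]])

```text
clock: 14.65
eef_pos: [543.5, 198.9, -4.9]
tool_rot: [3.14, -0.001, 0.21]
force: [-1.5, -0.6, 4.8]
width: 67.7
gripper_force: 67.2
```

Call:
move_arm(plan=[[[0, 0, 35], [0, 0, 0], 0.7], [[0, 0, 50], [0, 0, 0], 0.7], [[0, -30, 45], [0, 0, -7], 0.7], [[-2, -55, 0], [0, 0, -6.7], 0.7], [[-2, -58, 0], [0, 0, 0], 0.7], [[-2, -58, 0], [0, 0, 0], 0.7], [[-2, -58, 0], [0, 0, 0], 0.7], [[-2, -58, 0], [0, 0, 0], 0.7], [[-3, -45, 0], [0, 0, 0], 0.7], [[-2, -30, 0], [0, 0, 0], 0.7]])

```text
clock: 15.9
eef_pos: [527.7, -196.1, 124.6]
tool_rot: [3.139, -0.001, -0.032]
force: [0.5, 0.4, -1.7]
width: 67.7
gripper_force: 68.5
```

Call:
move_arm(plan=[[[0, 0, 0], [0, 0, 0], 0.7], [[0, 0, 0], [0, 0, 0], 0.7]])

```text
clock: 16.15
eef_pos: [528.4, -192.0, 124.3]
tool_rot: [3.141, -0.0, -0.028]
force: [0.0, 1.6, -1.0]
width: 67.9
gripper_force: 68.5
```

```bash
python3 - <<'E'
from h import *
s=status.read_state(); print(s['clock'],s['eef_pos'],np.degrees(s['tool_rot']),s['width'])
im,P=grab('wrist','w6.png')
c=np.array([480.6,-191.5]);a=np.radians(-1.7);x=np.array([np.cos(a),np.sin(a)]);y=np.array([-x[1],x[0]])
for u,v in((100,28),(100,-28),(92,28),(92,-28),(-100,28),(-100,-28)): print(u,v,proj(P,np.r_[c+u*x+v*y,26]).round())
E
```

```text
16.15 [ 528.37599509 -191.99616625  124.25348273] [ 1.79984632e+02 -2.16772137e-02 -1.61366555e+00] 67.86220565177496
100 28 [[274. 161.]]
100 -28 [[365. 161.]]
92 28 [[275. 174.]]
92 -28 [[364. 174.]]
-100 28 [[283. 419.]]
-100 -28 [[354. 419.]]
```

View pics/w6.png

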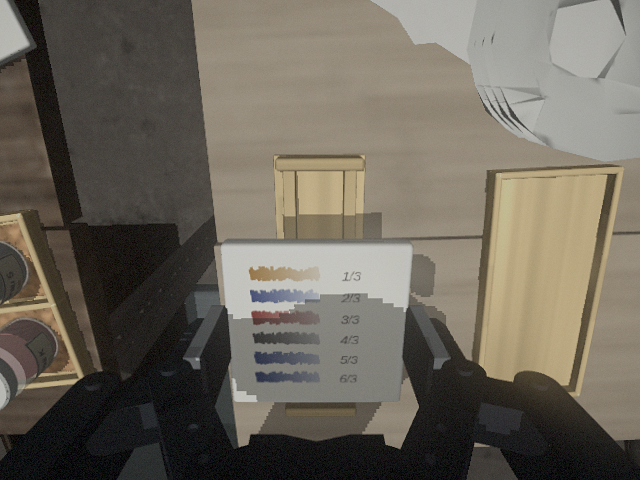

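The tile is held square over the far bay. The far stop lies at rows 156–170, against 161–174 predicted, so the rest is about 3 mm farther out. I check the tile's offset in the grip.

```bash
python3 - <<'E'
from h import *
P=pose('wrist',status.read_state())
print(ray(P,[(220,245),(411,244),(403,403),(233,403)],137).round(1))
print(ray(P,[(274,156),(365,155.5),(276,170),(364,170)],26).round(1), ray(P,[(285,415),(355,415)],26).round(1))
E
```

```text
[[ 564.6 -156.7  137. ]
 [ 563.1 -225.4  137. ]
 [ 492.5 -225.9  137. ]
 [ 494.5 -154.5  137. ]]
[[ 584.6 -165.9   26. ]
 [ 583.3 -222.2   26. ]
 [ 575.9 -166.6   26. ]
 [ 574.4 -221.6   26. ]] [[ 385.1 -162.    26. ]
 [ 383.5 -217.    26. ]]
```

Call:
move_arm(plan=[[[3.3, -1, -40], [0, 0, 0], 0.7], [[0, 0, -40], [0, 0, 0], 0.7], [[0, 0, -20], [0, 0, 0], 0.7], [[0, 0, -8], [0, 0, 0], 0.7], [[0, 0, 0], [0, 0, 0], 0.7]])

```text
clock: 16.82
eef_pos: [532.0, -193.3, 16.4]
tool_rot: [3.14, -0.001, -0.028]
force: [0.3, 0.4, -1.1]
width: 67.8
gripper_force: 68.4
```

Call:
move_arm(plan=[[[0, 0, -3], [0, 0, 0], 0.7], [[0, 0, 0], [0, 0, 0], 0.7], [[0, 0, 0], [0, 0, 0], 0.85], [[0, 0, 0], [0, 0, 0], 1], [[0, 0, 0], [0, 0, 0], 1], [[0, 0, 40], [0, 0, 0], 1], [[0, 0, 60], [0, 0, 0], 1], [[35, 40, 30], [0, 0, 10], 1], [[35, 50, 20], [0, 0, 10], 1], [[35, 50, 10], [0, 0, 0], 1]])

```text
clock: 18.08
eef_pos: [637.4, -54.6, 175.0]
tool_rot: [3.139, -0.004, 0.321]
force: [1.0, -0.8, 0.6]
width: 85.3
gripper_force: 0.0
```

Call:
move_arm(plan=[[[30, 50, 10], [0, 0, 0], 1], [[11, 31, 0], [0, 0, 0], 1], [[0, 0, 0], [0, 0, 0], 1], [[0, 0, 0], [0, 0, 0], 1]])

```text
clock: 18.58
eef_pos: [676.2, 24.0, 182.7]
tool_rot: [3.139, 0.0, 0.319]
force: [-0.6, -0.3, -0.0]
width: 85.3
gripper_force: 0.0
```

```bash
python3 - <<'E'
from h import *
s=status.read_state(); print(s['clock'],s['eef_pos'],np.degrees(s['tool_rot']),s['width'])
im,P=grab('wrist','w7.png')
p=proj(P,[[679,28,8]]); print(p)
print(white_blob(im,P,p[0]+[15,0],8,40,140)[1:])
E
```

```text
18.575 [676.20707377  24.03328819 182.71124904] [1.79850400e+02 2.47395341e-02 1.82945009e+01] 85.25000486959594
[[313.79031156 208.45374653]]
(((678.2863159179688, 28.92099952697754), (70.02098846435547, 69.97782897949219), 19.110166549682617), ((678.4756469726562, 28.9113712310791), 48.42822265625))
```

View pics/w7.png

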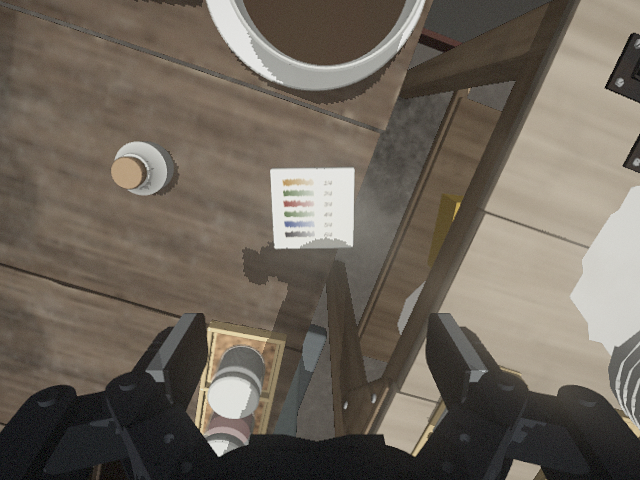

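Call:
move_arm(plan=[[[2, 5, -40], [0, 0, 0.8], 0.92], [[0, 0, -50], [0, 0, 0], 0.92], [[0, 0, -50], [0, 0, 0], 0.92], [[0, 0, -30], [0, 0, 0], 0.92], [[0, 0, -9], [0, 0, 0], 0.92], [[0, 0, 0], [0, 0, 0], 0.92]])

```text
clock: 19.38
eef_pos: [679.0, 29.2, 4.3]
tool_rot: [3.139, -0.001, 0.333]
force: [0.3, 0.3, 1.0]
width: 78.6
gripper_force: 0.0
```

Call:
move_arm(plan=[[[-0.5, 0, -5], [0, 0, 0], 0.92], [[0, 0, -4], [0, 0, 0], 0.92], [[0, 0, 0], [0, 0, 0], 0.92], [[0, 0, 0], [0, 0, 0], 0.75], [[0, 0, 0], [0, 0, 0], 0.7], [[0, 0, 0], [0, 0, 0], 0.7], [[0, 0, 0], [0, 0, 0], 0.7]])

```text
clock: 20.25
eef_pos: [679.0, 30.6, -3.9]
tool_rot: [3.14, -0.002, 0.334]
force: [-0.4, -0.4, 4.9]
width: 67.7
gripper_force: 67.6
```

Call:
move_arm(plan=[[[0, 0, 35], [0, 0, 0], 0.7], [[0, 0, 50], [0, 0, 0], 0.7], [[-30, -30, 40], [0, 0, -10.4], 0.7], [[-40, -36, 0], [0, 0, -10.3], 0.7], [[-42, -38, 0], [0, 0, 0], 0.7], [[-42, -38, 0], [0, 0, 0], 0.7], [[-42, -38, 0], [0, 0, 0], 0.7], [[-30, -26, 0], [0, 0, 0], 0.7], [[-17, -15, 0], [0, 0, 0], 0.7], [[0, 0, 0], [0, 0, 0], 0.7]])

```text
clock: 21.5
eef_pos: [434.2, -191.7, 120.3]
tool_rot: [3.14, -0.001, -0.031]
force: [0.4, 0.5, -1.0]
width: 67.5
gripper_force: 67.8
```

Call:
move_arm(plan=[[[0, 0, 0], [0, 0, 0], 0.7], [[0, 0, 0], [0, 0, 0], 0.7]])

```text
clock: 21.75
eef_pos: [436.5, -189.4, 119.9]
tool_rot: [3.14, -0.002, -0.025]
force: [-0.1, -0.9, -1.5]
width: 67.6
gripper_force: 67.8
```

```bash
python3 - <<'E'
from h import *
s=status.read_state(); print(s['clock'],s['eef_pos'],np.degrees(s['tool_rot']),s['width'],s['qpos'].round(2))
im,P=grab('wrist','w8.png')
print(white_blob(im,P,proj(P,[532,-215,26])[0],26,40,140)[1:])
E
```

```text
21.75 [ 436.4919793  -189.37286405  119.88076369] [ 1.79927978e+02 -8.97499545e-02 -1.41011803e+00] 67.59304540476654 [ 0.11  0.59  0.34  2.11 -0.4   0.5  -0.84]
(((527.7711791992188, -205.30087280273438), (83.5755386352539, 165.4718780517578), 1.5500006675720215), ((504.010009765625, -206.22186279296875), 83.31531524658203))
```

View pics/w8.png

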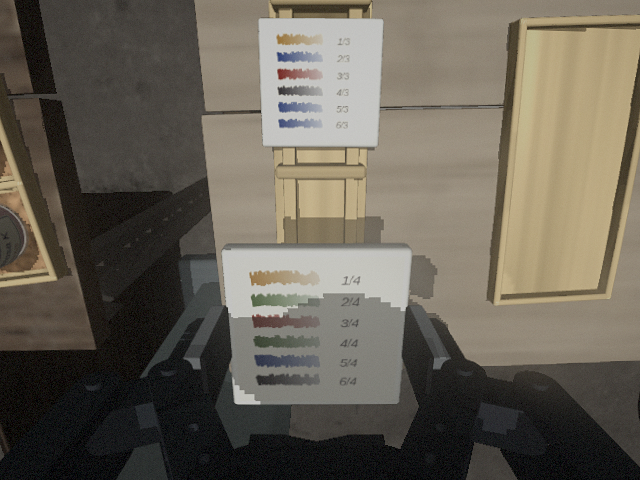

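The first tile lies flat and square in the far bay, clear of both stops. The second is held over the near bay, with the middle stop at rows 165–179.

```bash
python3 - <<'E'
from h import *
P=pose('wrist',status.read_state())
print(ray(P,[(275,165),(366,165),(275,178),(366,178)],26).round(1))
print(ray(P,[(260,19),(382,19),(378,146),(263,145)],26).round(1))
print(ray(P,[(222,248),(411,247),(403,403),(233,404)],131).round(1))
print(ray(P,[(519,21),(640,14),(611,299),(494,304)],14).round(1))
E
```

```text
[[ 487.3 -164.6   26. ]
 [ 485.9 -220.3   26. ]
 [ 479.4 -164.1   26. ]
 [ 477.9 -220.4   26. ]]
[[ 567.6 -160.8   26. ]
 [ 566.  -228.2   26. ]
 [ 497.1 -227.4   26. ]
 [ 499.4 -158.    26. ]]
[[ 470.5 -154.8  131. ]
 [ 469.1 -223.8  131. ]
 [ 398.9 -224.3  131. ]
 [ 400.3 -152.1  131. ]]
[[ 566.6 -310.9   14. ]
 [ 570.7 -384.2   14. ]
 [ 383.1 -405.    14. ]
 [ 382.  -317.    14. ]]
```

Call:
move_arm(plan=[[[0, -1.7, -40], [0, 0, 0], 0.7], [[0, 0, -35], [0, 0, 0], 0.7], [[0, 0, -18], [0, 0, 0], 0.7], [[0, 0, -8], [0, 0, 0], 0.7], [[0, 0, -3], [0, 0, 0], 0.7], [[0, 0, 0], [0, 0, 0], 0.7]])

```text
clock: 22.55
eef_pos: [435.8, -192.1, 16.4]
tool_rot: [3.14, -0.002, -0.027]
force: [-0.9, -1.1, -1.2]
width: 67.8
gripper_force: 67.8
```

```bash
python3 - <<'E'
from h import *
s=status.read_state(); print(s['clock'],s['eef_pos'],np.degrees(s['tool_rot']),s['force'],s['qpos'].round(3))
E
```

```text
22.55 [ 435.82459129 -192.12442133   16.35647059] [ 1.79892059e+02 -1.00132995e-01 -1.52746163e+00] [-0.91342344 -1.05410511 -1.19701456] [ 0.233  0.779  0.182  2.149 -0.53   0.253 -0.719]
```

Call:
move_arm(plan=[[[-0.5, 0.5, -2], [0, 0, 0], 0.7], [[0, 0, 0], [0, 0, 0], 0.7], [[0, 0, 0], [0, 0, 0], 0.85], [[0, 0, 0], [0, 0, 0], 1], [[0, 0, 0], [0, 0, 0], 1], [[0, 0, 40], [0, 0, 0], 1], [[0, 0, 60], [0, 0, 0], 1], [[20, 40, 40], [0, 0, 10], 1], [[25, 50, 20], [0, 0, 10.6], 1], [[25, 50, 10], [0, 0, 10.6], 1]])

```text
clock: 23.8
eef_pos: [506.1, -50.3, 185.7]
tool_rot: [3.138, -0.003, 0.523]
force: [1.7, 0.2, -0.2]
width: 85.2
gripper_force: 0.0
```

Call:
move_arm(plan=[[[10, 59, 0], [0, 0, 10.6], 0.5], [[0, 59, 0], [0, 0, 10.6], 0.5], [[0, 59, 0], [0, 0, 10.6], 0.5], [[0, 59, 0], [0, 0, 10.6], 0.5], [[0, 59, 0], [0, 0, 10.6], 0.5], [[-5, 59, 0], [0, 0, 10.6], 0.5], [[-5, 59, 0], [0, 0, 10.6], 0.5], [[-5, 50, 0], [0, 0, 0], 0.5], [[0, 40, 0], [0, 0, 0], 0.5], [[0, 0, 0], [0, 0, 0], 0.5]])

```text
clock: 25.05
eef_pos: [497.7, 455.7, 183.3]
tool_rot: [3.141, -0.004, 1.818]
force: [-0.2, 0.0, 0.6]
width: 42.8
gripper_force: 0.0
```

```bash
python3 - <<'E'
from h import *
s=status.read_state(); print(s['clock'],s['eef_pos'],np.degrees(s['tool_rot']),s['width'],s['qpos'].round(2))
im,P=grab('wrist','w9.png')
print(proj(P,[[480,526,7],[518,381.4,7],[499,454,7]]))
E
```

```text
25.05 [497.67353466 455.70611005 183.28210375] [179.94971073  -0.20768599 104.17089654] 42.84673412414405 [-0.78  0.71 -0.01  1.49  0.    0.93 -0.54]
[[317.14929892 127.43252176]
 [318.65495525 296.46269214]
 [318.04263121 217.41716462]]
```

View pics/w9.png

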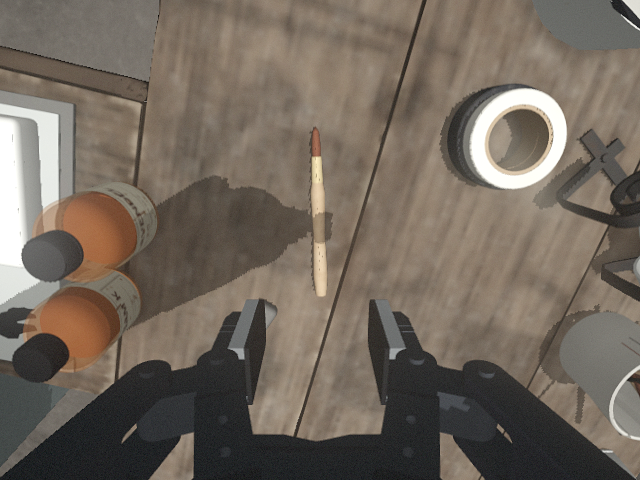

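The burnisher runs from (315,127) to (321,296), almost in line with the fingers, and its middle is near (318,215).

```bash
python3 - <<'E'
from h import *
P=pose('wrist',status.read_state())
W=ray(P,[(315.5,127),(321,296.5)],7);print(W.round(1),W.mean(0)); d=W[0]-W[1]; print(np.linalg.norm(d),np.degrees(np.arctan2(d[1],d[0])))
E
```

```text
[[479.9 522.4   7. ]
 [521.  378.1   7. ]] [500.48932181 450.26396747   7.        ]
150.05208752799413 105.89269675150143
```

Call:
move_arm(plan=[[[2.8, -5, -40], [0, 0, 1.7], 0.5], [[0, 0, -50], [0, 0, 0], 0.5], [[0, 0, -50], [0, 0, 0], 0.5], [[0, 0, -25], [0, 0, 0], 0.5], [[0, 0, -10], [0, 0, 0], 0.5], [[0, 0, -4], [0, 0, 0], 0.5], [[0, 0, 0], [0, 0, 0], 0.5]])

```text
clock: 25.98
eef_pos: [503.5, 446.5, 6.0]
tool_rot: [3.139, -0.002, 1.842]
force: [0.1, -0.5, -0.5]
width: 42.8
gripper_force: 0.0
```

Call:
move_arm(plan=[[[-2.5, 3.5, -3], [0, 0, 0], 0.5], [[0, 0, 0], [0, 0, 0], 0.5], [[0, 0, 0], [0, 0, 0], 0.25], [[0, 0, 0], [0, 0, 0], 0.05], [[0, 0, 0], [0, 0, 0], 0.05], [[0, 0, 0], [0, 0, 0], 0.05], [[0, 0, 0], [0, 0, 0], 0.05]])

```text
clock: 26.85
eef_pos: [500.5, 450.1, 2.4]
tool_rot: [3.139, -0.001, 1.842]
force: [0.7, -0.1, 5.2]
width: 11.0
gripper_force: 60.7
```

Call:
move_arm(plan=[[[0, 0, 35], [0, 0, 0], 0.05], [[0, 0, 50], [0, 0, 0], 0.05], [[0, -20, 50], [0, 0, 0], 0.05], [[10, -50, 20], [0, 0, -9.4], 0.05], [[10, -57, 0], [0, 0, -9.4], 0.05], [[10, -57, 0], [0, 0, -9.4], 0.05], [[5, -57, 0], [0, 0, -9.4], 0.05], [[0, -57, 0], [0, 0, -9.4], 0.05], [[0, -57, 0], [0, 0, -9.4], 0.05], [[0, -57, 0], [0, 0, -9.4], 0.05]])

```text
clock: 28.1
eef_pos: [534.7, 36.1, 156.7]
tool_rot: [3.14, -0.001, 0.689]
force: [1.1, 0.4, -0.1]
width: 11.5
gripper_force: 60.0
```

Call:
move_arm(plan=[[[-5, -57, 0], [0, 0, -9.4], 0.05], [[-5, -57, 0], [0, 0, -9.4], 0.05], [[-10, -57, 0], [0, 0, -9.4], 0.05], [[-10, -57, 0], [0, 0, -9.4], 0.05], [[-10, -57, 0], [0, 0, 0], 0.05], [[-10, -55, 0], [0, 0, 0], 0.05], [[-10, -55, 0], [0, 0, 0], 0.05], [[0, 0, 0], [0, 0, 0], 0.05], [[0, 0, 0], [0, 0, 0], 0.05]])

```text
clock: 29.22
eef_pos: [474.9, -356.2, 156.2]
tool_rot: [-3.141, -0.0, 0.037]
force: [0.2, 0.8, -0.7]
width: 11.3
gripper_force: 60.0
```

```bash
python3 - <<'E'
from h import *
s=status.read_state(); print(s['clock'],s['eef_pos'],np.degrees(s['tool_rot']),s['width'],s['qpos'].round(2))
im,P=grab('wrist','w10.png')
E
```

```text
29.225 [ 474.90796344 -356.16632055  156.24032261] [-1.79980189e+02 -8.80966944e-03  2.14121481e+00] 11.258432973975218 [ 0.35  0.67  0.4   1.76 -0.35  0.78 -0.61]
```

View pics/w10.png

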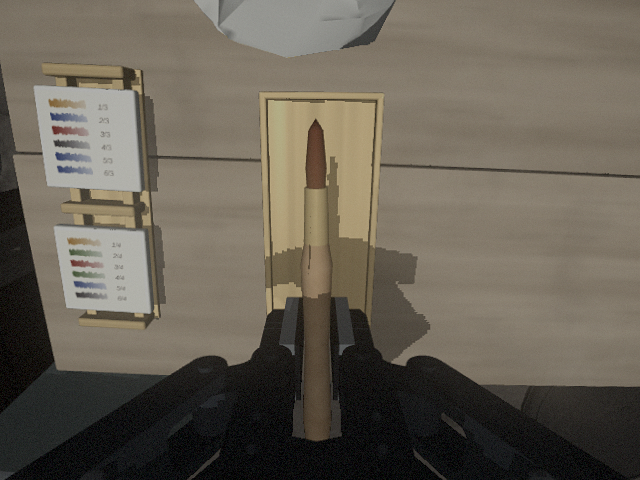

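The burnisher is over the trough, whose far corners are at (260,93) and (384,93). Both tiles lie in their bays.

```bash
python3 - <<'E'
from h import *
s=status.read_state();P=pose('wrist',s)
F=ray(P,[(260,92.5),(384,92.5)],14);print(F.round(1),F.mean(0), 'centre',F.mean(0)[:2]-94*np.array([np.cos(.035),np.sin(.035)]))
E=ray(P,[(315.5,120),(317.5,438)],s['eef_pos'][2]+4);print(E.round(1),E.mean(0),np.linalg.norm(E[0]-E[1]))
E
```

```text
[[ 568.5 -311.2   14. ]
 [ 571.9 -397.8   14. ]] [ 570.20329935 -354.5050706    14.        ] centre [ 476.26086847 -357.79439894]
[[ 553.3 -350.9  160.3]
 [ 412.7 -357.2  160.3]] [ 483.01531328 -354.03779968  160.32152569] 140.7569141988957
```

Call:
move_arm(plan=[[[-2.5, -2, -50], [0, 0, 0], 0.05], [[0, 0, -50], [0, 0, 0], 0.05], [[0, 0, -30], [0, 0, 0], 0.05], [[0, 0, -12], [0, 0, 0], 0.05], [[0, 0, -4], [0, 0, 0], 0.05], [[0, 0, 0], [0, 0, 0], 0.05]])

```text
clock: 30.02
eef_pos: [473.5, -359.2, 11.9]
tool_rot: [3.139, -0.002, 0.038]
force: [-0.1, 0.1, -0.1]
width: 11.0
gripper_force: 60.0
```

Call:
move_arm(plan=[[[-1, 1, -2.5], [0, 0, 0], 0.05], [[0, 0, -1.5], [0, 0, 0], 0.05], [[0, 0, 0], [0, 0, 0], 0.05], [[0, 0, 0], [0, 0, 0], 0.2], [[0, 0, 0], [0, 0, 0], 0.35], [[0, 0, 0], [0, 0, 0], 0.35], [[0, 0, 30], [0, 0, 0], 0.35], [[0, 0, 50], [0, 0, 0], 0.35], [[0, 0, 60], [0, 0, 0], 0.35], [[0, 0, 50], [0, 0, 0], 0.35]])

```text
clock: 31.28
eef_pos: [471.8, -358.3, 199.2]
tool_rot: [3.139, -0.002, 0.037]
force: [0.4, -0.6, -0.3]
width: 29.9
gripper_force: 0.0
```

Call:
move_arm(plan=[[[0, -50, 0], [0, 0, 0], 0.35], [[-30, -50, 0], [0, 0, 0], 0.35], [[-30, -50, 0], [0, 0, 0], 0.35], [[-30, -50, 0], [0, 0, 0], 0.35], [[0, 0, 0], [0, 0, 0], 0.35], [[0, 0, 0], [0, 0, 0], 0.35]])

```text
clock: 32.02
eef_pos: [381.8, -557.6, 196.5]
tool_rot: [3.141, -0.001, 0.037]
force: [0.2, 0.5, 0.1]
width: 30.1
gripper_force: 0.0
```

```bash
python3 - <<'E'
from h import *
im,P=grab('top','t2.png')
cv2.imwrite('pics/t2c.png',cv2.resize(im[160:310,300:500],(800,600),interpolation=cv2.INTER_CUBIC))
im,P=grab('scene','s2.png'); cv2.imwrite('pics/s2c.png',cv2.resize(im[170:320,200:460],(800,462),interpolation=cv2.INTER_CUBIC))
E
```

```text
(no output)
```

View pics/t2c.png

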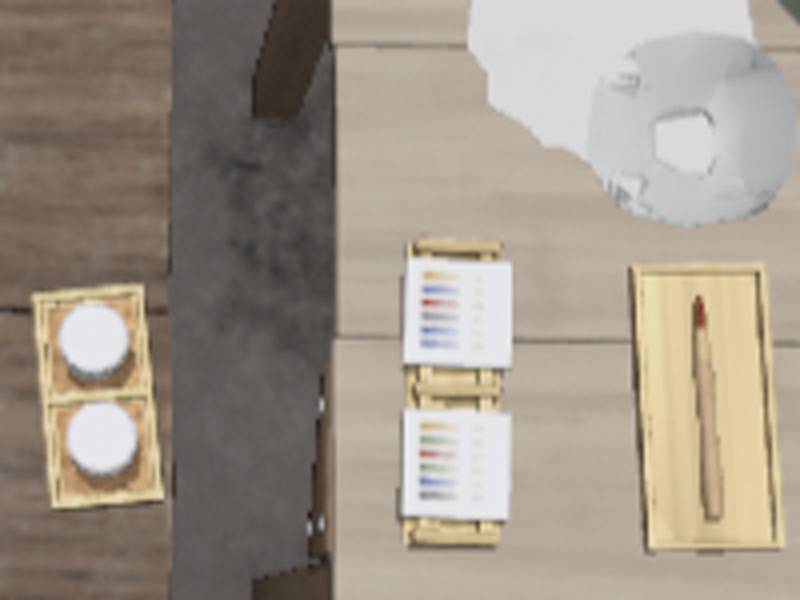

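View pics/s2c.png

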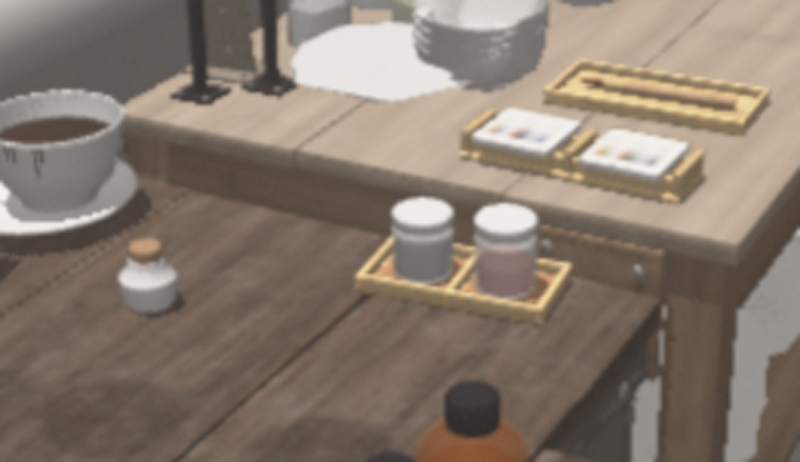

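The jars stand upright in their bays, both tiles lie flat and square between the stops, and the burnisher lies mid-trough from (698,297) to (713,520). The pot is in its place, so I hand in.

```bash
python3 -c "
from h import *
print(ctrl.finish_job())"
```

```text
the job is handed in; nothing more can be done
None
```

The job is handed in at about 32 s on the robot clock: both jars, both tiles and the burnisher are in their trays, and I never touched the pot or eraser. I viewed 15 pictures, one over the limit of 14.

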